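# Turn the battery maintainer's thumbwheel up one click and start it

### The arm

A 6-joint arm with a two-finger parallel gripper is mounted at the origin on the work surface. World frame = base frame: x ahead of the robot, y to its left, z up, the work surface at z = 0. Lengths are in mm, angles in rad, forces in N, time in s.
With the tool pointing down it reaches from about 300 to 775 mm from the base axis. Payload 14.6 kg.
Tool frame: the origin (TCP) lies between the finger pads; the fingertips stand manip.finger_overhang ahead of it and the grasp point (between the pads) lies 2 mm behind it (manip.finger_overhang is the distance from the TCP to the fingertips, in mm); z points along the fingers, y is the direction in which the jaws open and shut (so a half turn about z gives the same grasp; the last joint's range is limited). The gripper opens to 94 mm and grips with 3 to 60 N. Pads are 16 mm wide; open, the fingers measure 119 mm over their backs; the gripper's body (75 mm by 177 mm) begins 78 mm behind the grasp point.
Start: joints at [1.214, 0.3, 1.521, -0, 1.321, -0.067], TCP at [157.166, 527.056, 222.446] pointing down, gripper open.
Joint ranges: [-3.03, 3.03], [-0.79, 2.21], [0.23, 2.52], [-1.04, 4.18], [0, 3.07], [-2.55, 2.55]. Speed limits (rad/s): [2.22, 2.22, 2.57, 3.14, 3.14, 3.14].

### API

Orientations are given as [roll, pitch, yaw] about the fixed x, y, z axes, in that order (R = Rz(yaw) Ry(pitch) Rx(roll)).
In Python, from cell import manip gives the robot as it stands.
- The arm moves only by the tool drive_tool, never from a script. Its argument "steps" is a list of rows, each an object with "delta_pos": the shift along the world's x, y, z in mm, a list of three; "yaw": the turn about the world's z in rad; "hand": the finger opening in mm, from 0 to 94. A call has 1 to 5 rows; each row shifts and turns the commanded pose from where the row before left it; what a row does not reach is not made up. A row lasts 1/12 s, in which the tool goes at most 41.7 mm and 7.16 degrees, less where a joint would pass 70% of its speed; a pose out of reach is approached as far as the arm can. A call is refused whole if a number of a shift passes 41.7 or a number of a turn 0.125, either way. A call with a gripper value outside its range is refused whole. The fingers move at their own pace and stop on an object; "squeeze" is the grip in N (left out, the last holds). Time passes only in rows, so rows that do not move let the fingers close. It gives the time, the measured TCP pose, the force and the opening at its end, in the units of the state.
- manip.read_state(): the state, without advancing time (a new reading comes with each control period).
- manip.camera(name): name is "scene" or "side" or "wrist"; returns a dict with "frame" (480x640x3 uint8, red, green, blue), "range_z" (480x640 float32, mm along the optical axis (not along the pixel's ray), 0 where there is no reading), "intrinsics" (3x3 intrinsics, pixels), "position" and "attitude" of the camera in the world. Camera axes: x right, y down, z forward; pixel columns grow to the right and rows downward; lengths in mm; the calibration is good to about 2 mm. A picture is of the moment at which its call begins.
- manip.sign_off(): hands the job in, once; it reports no verdict.
The state is a dict: "clock": time; "joints": joint angles; "qd": joint speeds; "effort": joint torques, N m; "eef_pos": TCP position; "eef_rot": TCP orientation; "wrist_force": force on the tool from outside, world axes, zero at the start; "moment": the same for the moment, N m; "finger_gap": finger opening in mm.
Only numpy, scipy, OpenCV 4.12 (cv2) and the standard library are available. Lean on these libraries where they do the work, as an engineer would, in place of code of your own. Each camera call takes 0.05 s, during which the arm holds its last target.

### The job

Set the black battery maintainer to its middle charge rate and start it: with a fingertip, roll the top of its knurled thumbwheel towards the round start button until it clicks from the first into the second of its three settings, then press the start button fully down and take the finger off both. Do not lift, tip or shove the maintainer, and leave the tool caddy, the bolt dispenser, the tile and the pliers on it where they are.

Things in the scene. Friction and masses are not known exactly. Their poses are not given: they have to be found in the camera images.
- maintainer: Battery maintainer: flat black box, 110 mm (its x) by 200 mm (its y), 230 mm over the 8 mm high mounting ears at its ends, about 1.4 kg, standing loose on four rubber feet on the shelf (z = 0). Grey face plate on top, 56 mm up. Origin at the centre of its underside, z up, y along its length. Thumbwheel in the face plate at y = +45 mm, start button at y = -55 mm, both at x = 0.
- wheel_top (a point): Highest point of the thumbwheel's crown, fixed to the maintainer (same axes), 66 mm above the shelf. Knurled metal wheel, 50 mm diameter, 14 mm wide, on edge in a slot; a segment 10 mm high and 40 mm long stands out of the face plate. Its axle runs along the maintainer's x, 25 mm below this point. A fingertip pressed on the crown with 5 to 15 N grips it by friction.
- wheel (a joint): Turn of the thumbwheel, rad: 0 first setting (one dot on top), 0.698 second, 1.396 third. Grows as its crown moves along the maintainer's -y, towards the start button. One click is 40 degrees, 17.5 mm of rim. Leaving a setting takes about 0.045 N m (2 N at the rim); well past the half-way humps at 0.35 and 1.05 rad a spring detent pulls it on into the next setting. Starts in the first.
- start_top (a point): Centre of the top of the round start button, a white cap of 21 mm diameter in a black collar, 10 mm proud of the face plate (66 mm above the shelf) when up; moves with it.
- start (a joint): Travel of the start button, m: 0 up, 0.004 fully down; it springs back. About 1.3 N starts it moving and 4 N holds it fully down.
- caddy: Red plastic tool caddy, open tray 240 x 150 x 85 mm with a bar handle along its length 184 mm high. Bystander. Origin at the centre of its underside.
- dispenser: Stainless push dispenser for spare terminal bolts with a clear window, 110 x 95 x 190 mm. Bystander. Origin at the centre of its underside.
- tile: White ceramic tile lying flat, 100 x 200 x 9 mm. Bystander. Origin at the centre of its underside.
- pliers: Chrome pliers about 165 mm long (11 mm thick) lying along the tile. Bystander. Origin on their underside near mid-length, x along them to the jaws.
Not all that is in view belongs to the job. Leave any brown or turquoise look-alike of the maintainer alone.

How it is judged (in metres and radians):
On the way, in this order (a step that is already met when the one before it is completed fails the run):
1. the thumbwheel has clicked into its second setting and rests there untouched (value of joint wheel between 0.598 and 0.798 rad and contact force between wheel and the fingers below 0.3 N), for 0.3 s.
2. the start button is pressed down with the wheel in its second setting (value of joint start above 0.003 m and value of joint wheel between 0.598 and 0.798 rad), for 0.05 s.
At the end, for the whole second after the job is handed in: The thumbwheel rests within 0.08 rad of its second setting (0.698 rad), the start button has been pressed at least 3 of its 4 mm after the wheel clicked and has sprung back up, and the maintainer stands level within 20 mm of where it was (value of joint wheel between 0.618 and 0.778 rad and value of joint start below 0.001 m and distance of maintainer from where it was at the start of the episode below 0.02 m and angle between maintainer's own z axis and vertical below 0.05 rad and linear speed of maintainer below 0.02 m/s); the robot touches nothing.
It fails at once if the maintainer is lifted, tipped or shoved (distance of maintainer from where it was at the start of the episode above 0.025 m or height (world z) of maintainer above 0.008 m or angle between maintainer's own z axis and vertical above 0.12 rad).
It fails at once if the caddy, dispenser, tile or pliers are disturbed (distance of any of caddy, dispenser, tile, pliers from where it was at the start of the episode above 0.02 m).
It also fails if it takes over 40 s, if anything falls off the work surface, if the arm or the gripper's body presses on something with over 40 N, if the wrist force passes 120 N, or if a joint passes its speed limit or range.

## Working session

There is one attempt and no reset: what is moved stays moved. The work goes in short steps, Python scripts to look and compute and a tool call to move; the robot and the scene stay as the last step left them, time stands still between calls to the robot, and variables do not carry over. Pictures are saved under pics/ and viewed, and the job is handed in when it is done.

Besides the shell and the picture viewer there is one more tool, called as a command line: name --argument value ..., lists and objects as JSON in quotes. drive_tool: Moves the arm, as the interface text tells. Its arguments: {"type":"object","properties":{"steps":{"type":"array"},"squeeze":{"type":"number"}},"required":["steps"]}

```bash
ls; mkdir -p pics
cat > h.py <<'E'
import numpy as np, cv2
from cell import manip
def shot(n,tag):
    c=manip.camera(n); np.savez(f'pics/{tag}.npz',**{k:np.array(v) for k,v in c.items()})
    cv2.imwrite(f'pics/{tag}.png',c['frame'][:,:,::-1]); return c
def load(tag): return np.load(f'pics/{tag}.npz')
E
python3 - <<'E'
from h import *
print(manip.read_state()); print(manip.finger_overhang)
for n in ['scene','side','wrist']:
    c=shot(n,n+'0'); print(n,c['position'],c['attitude'],c['intrinsics'])
E
```

```text
pics
{'clock': 0.0, 'joints': array([ 1.21438946e+00,  3.00478731e-01,  1.52161967e+00, -1.22377901e-05,
        1.32069227e+00, -6.66528157e-02]), 'qd': array([ 0.00049882, -0.0004788 ,  0.0008961 ,  0.0022894 , -0.00036496,
        0.00045557]), 'effort': array([-1.77297781e-03, -5.31808054e+01, -3.52733409e+01,  7.07428926e-02,
        2.44711968e-02, -6.75681531e-05]), 'eef_pos': array([157.0876535 , 526.82111053, 221.86580787]), 'eef_rot': array([-3.14039650e+00, -6.79654622e-05,  2.85184159e+00]), 'wrist_force': array([ 0.51747488, -0.07649414, -0.38787892]), 'moment': array([0.00624705, 0.0007467 , 0.06000588]), 'finger_gap': 94.03200251111535}
17.0
scene [1229.00799048  460.56476006  803.04969797] [-2.28899737 -0.02219817  2.19387997] [[442.96953711   0.         321.71690488]
 [  0.         442.96953711 235.44724679]
 [  0.           0.           1.        ]]
side [-138.02468694 -693.99218927  768.52322198] [-2.20470996  0.00316308 -0.7798754 ] [[487.8582858    0.         315.60591867]
 [  0.         487.8582858  239.41574   ]
 [  0.           0.           1.        ]]
wrist [ 93.44848856 545.35858911 384.76996046] [2.90718328e+00 5.82248539e-04 1.28078196e+00] [[370.58329913   0.         315.36697041]
 [  0.         370.58329913 241.90191171]
 [  0.           0.           1.        ]]
```

View pics/scene0.png

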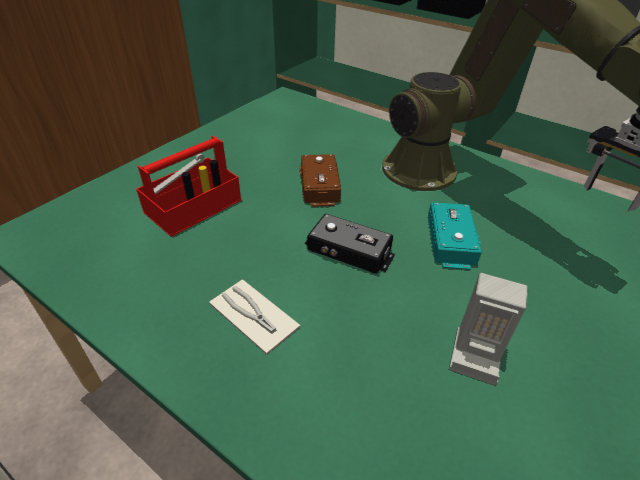

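View pics/side0.png

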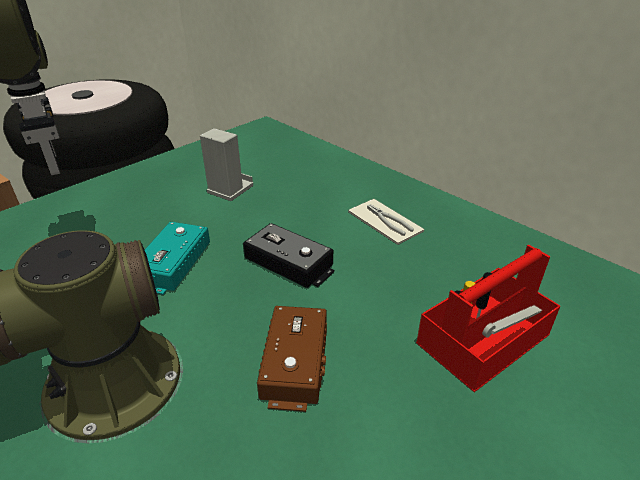

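View pics/wrist0.png

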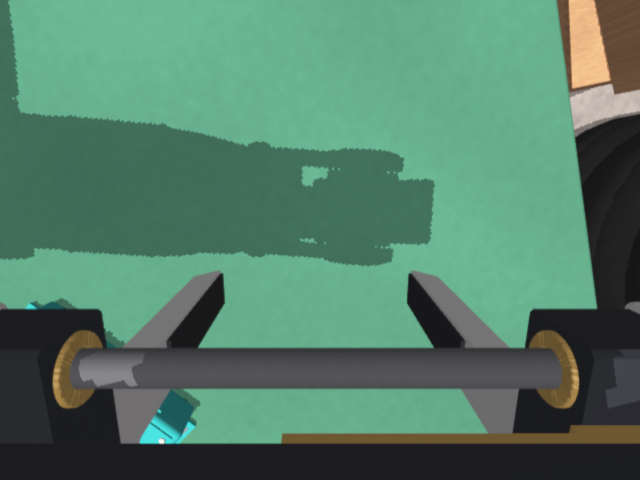

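The scene view shows three similar boxes: brown (321,178), turquoise (455,235) and black (350,243). The black one is the one meant. In the scene view its wheel is near (368,238) and its button near (331,227). In the side view they are near (275,238) and (305,251). Next I'll enlarge both views.

Run:
```python
from h import *
a=cv2.imread('pics/scene0.png')[205:280,295:405]; b=cv2.imread('pics/side0.png')[210:295,235:345]
a=cv2.resize(a,None,fx=7,fy=7,interpolation=cv2.INTER_CUBIC); b=cv2.resize(b,None,fx=7,fy=7,interpolation=cv2.INTER_CUBIC)
cv2.imwrite('pics/sc_crop.png',a); cv2.imwrite('pics/si_crop.png',b)
```

```text
(no output)
```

View pics/sc_crop.png

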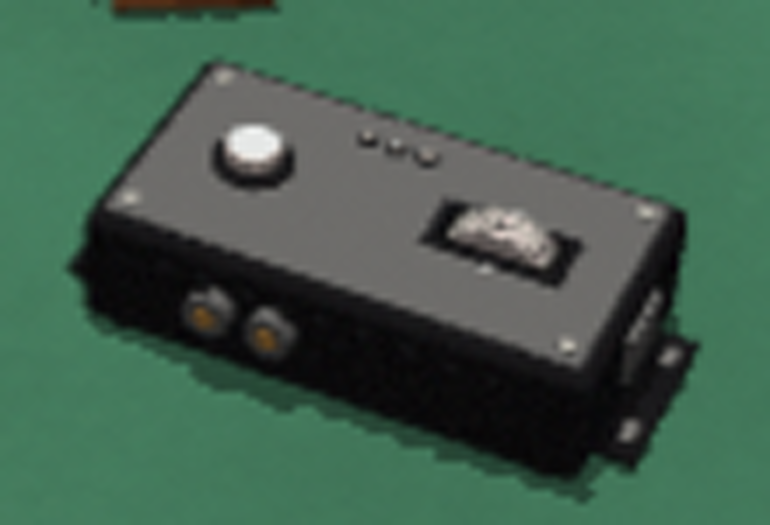

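View pics/si_crop.png

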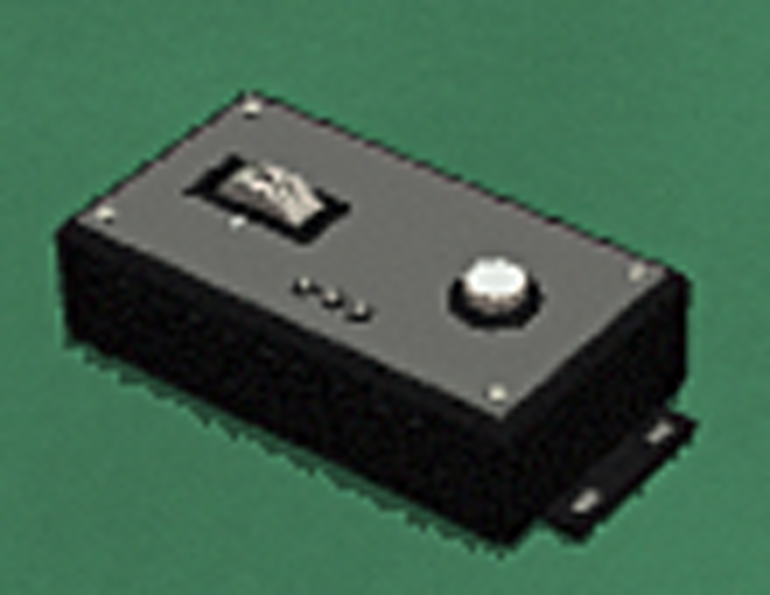

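```bash
cat >> h.py <<'E'
from scipy.spatial.transform import Rotation as Ro
def ray(c,u,v):
    K=c['intrinsics'];d=np.linalg.inv(K)@np.array([u,v,1.]); return c['position'],Ro.from_euler('xyz',c['attitude']).as_matrix()@d
def atz(c,u,v,z):
    p,d=ray(c,u,v); return p+d*(z-p[2])/d[2]
def tri(c1,a,c2,b):
    (p,d),(q,e)=ray(c1,*a),ray(c2,*b); s=np.linalg.lstsq(np.array([d,-e]).T,q-p,rcond=None)[0]
    x,y=p+s[0]*d,q+s[1]*e; return (x+y)/2,np.linalg.norm(x-y)
E
python3 - <<'E'
from h import *
A=load('scene0');B=load('side0')
fa=lambda u,v:((u+.5)/7-.5+295,(v+.5)/7-.5+205); fb=lambda u,v:((u+.5)/7-.5+235,(v+.5)/7-.5+210)
# by pos: names btn-near-end screws etc.
pts={'btn':((254,145),(496,277),66),'scr_b_in':((224,76),(497,393),57),'scr_b_out':((130,198),(638,271),57),'scr_w_in':((648,212),(105,213),57),'scr_w_out':((568,346),(252,106),57),'wheel':((503,213),(272,172),66)}
for k,(a,b,z) in pts.items():
    print(k,atz(A,*fa(*a),z).round(1),atz(B,*fb(*b),z).round(1),[np.round(x,1) for x in tri(A,fa(*a),B,fb(*b))])
    for c,f,p in((A,fa,a),(B,fb,b)):
        u,v=f(*p);d=c['range_z'][int(round(v)),int(round(u))];q,dd=ray(c,u,v);print('   depth',(q+dd*d).round(1))
E
```

```text
btn [487.4 -22.9  66. ] [488.  -23.6  66. ] [array([487.8, -23.2,  66. ]), np.float64(0.9)]
   depth [485.8 -23.9  64.4]
   depth [489.1 -22.4  64.8]
scr_b_in [451.2 -61.8  57. ] [453.1 -60.4  57. ] [array([452.3, -61.2,  57.9]), np.float64(0.1)]
   depth [452.8 -60.7  58.5]
   depth [451.2 -62.4  59.3]
scr_b_out [531.  -47.8  57. ] [532.9 -47.   57. ] [array([532. , -47.5,  57.8]), np.float64(0.6)]
   depth [533.2 -46.2  59.4]
   depth [534.  -45.9  55.8]
scr_w_in [422.1 108.8  57. ] [424.3 108.8  57. ] [array([423.5, 108.7,  57.7]), np.float64(1.3)]
   depth [421.6 108.6  56.5]
   depth [422.9 106.8  58.7]
scr_w_out [502.  121.7  57. ] [503.9 122.8  57. ] [array([503. , 122. ,  57.9]), np.float64(0.4)]
   depth [502.3 121.8  57.3]
   depth [502.  120.4  59.1]
wheel [464.3  71.2  66. ] [474.1  76.2  66. ] [array([469.9,  72.7,  70.3]), np.float64(2.4)]
   depth [464.7  71.4  66.4]
   depth [474.1  76.2  66. ]
```

Run:
```python
from h import *
A=load('scene0')
for n,u,v,z in (('disp base front',478,378,0),('disp top',502,290,190),('caddy near corner',173,231,0),('caddy handle ends',145,170,184),('caddy handle',220,145,184),('turq top',455,225,60),('tile',254,315,9)): print(n,atz(A,u,v,z).round(0))
```

```text
disp base front [638. 449.   0.]
disp top [574. 421. 190.]
caddy near corner [ 705. -399.    0.]
caddy handle ends [ 711. -442.  184.]
caddy handle [ 508. -384.  184.]
turq top [281. 235.  60.]
tile [794. -18.   9.]
```

drive_tool --steps '[{"delta_pos": [0, 0, 20], "yaw": 0.115, "hand": 0}, {"delta_pos": [0, 0, 20], "yaw": 0.115, "hand": 0}, {"delta_pos": [0, 0, 0], "yaw": 0.115, "hand": 0}, {"delta_pos": [0, 0, 0], "yaw": 0.114, "hand": 0}]'

```text
clock: 0.48
eef_pos: [157.3, 527.3, 263.4]
eef_rot: [3.14, 0.001, -2.967]
wrist_force: [0.3, -0.4, -0.4]
finger_gap: 70.6
```

drive_tool --steps '[{"delta_pos": [26, -37, 0], "yaw": 0, "hand": 0}, {"delta_pos": [26, -37, 0], "yaw": 0, "hand": 0}, {"delta_pos": [26, -37, 0], "yaw": 0, "hand": 0}, {"delta_pos": [26, -37, 0], "yaw": 0, "hand": 0}, {"delta_pos": [26, -37, 0], "yaw": 0, "hand": 0}]'

```text
clock: 0.9
eef_pos: [277.4, 354.8, 262.3]
eef_rot: [-3.142, -0.0, -2.972]
wrist_force: [1.0, 0.2, 0.4]
finger_gap: 37.6
```

drive_tool --steps '[{"delta_pos": [26, -37, -5], "yaw": 0, "hand": 0}, {"delta_pos": [26, -37, -10], "yaw": 0, "hand": 0}, {"delta_pos": [26, -37, -10], "yaw": 0, "hand": 0}, {"delta_pos": [26, -37, -20], "yaw": 0, "hand": 0}, {"delta_pos": [26, -37, -20], "yaw": 0, "hand": 0}]'

```text
clock: 1.32
eef_pos: [392.1, 192.0, 205.9]
eef_rot: [3.141, 0.001, -2.973]
wrist_force: [0.7, 1.2, -0.2]
finger_gap: 3.6
```

drive_tool --steps '[{"delta_pos": [26, -37, -30], "yaw": 0, "hand": 0}, {"delta_pos": [25, -37, -30], "yaw": 0, "hand": 0}, {"delta_pos": [0, 0, -20], "yaw": 0, "hand": 0}, {"delta_pos": [0, 0, 0], "yaw": 0, "hand": 0}, {"delta_pos": [0, 0, 0], "yaw": 0, "hand": 0}]'

```text
clock: 1.73
eef_pos: [430.3, 136.7, 139.7]
eef_rot: [3.142, -0.002, -2.973]
wrist_force: [-0.1, -0.4, -0.0]
finger_gap: 0.5
```

drive_tool --steps '[{"delta_pos": [10, -14, -5], "yaw": 0, "hand": 0}, {"delta_pos": [10, -14, -5], "yaw": 0, "hand": 0}, {"delta_pos": [10, -14, -10], "yaw": 0, "hand": 0}, {"delta_pos": [8, -11, -10], "yaw": 0, "hand": 0}, {"delta_pos": [0, 0, -5], "yaw": 0, "hand": 0}]'

```text
clock: 2.15
eef_pos: [469.7, 83.4, 105.6]
eef_rot: [-3.141, 0.002, -2.972]
wrist_force: [-0.3, -0.4, -0.8]
finger_gap: 0.6
```

Run:
```python
from h import *
for n in ['scene','side','wrist']: shot(n,n+'1')
s=manip.read_state();print(s['eef_pos'],s['eef_rot'],s['wrist_force'],s['finger_gap'])
for n,(u0,v0) in {'scene':(290,130),'side':(220,130)}.items():
    a=cv2.imread(f'pics/{n}1.png')[v0:v0+150,u0:u0+160]
    cv2.imwrite(f'pics/{n}1c.png',cv2.resize(a,None,fx=4,fy=4,interpolation=cv2.INTER_CUBIC))
```

```text
[468.47688587  84.74923066 105.74766869] [ 3.14149177e+00  5.19723078e-04 -2.97147066e+00] [ 0.96387244 -0.14331476  0.28455595] 0.24656654533950406
```

View pics/scene1c.png

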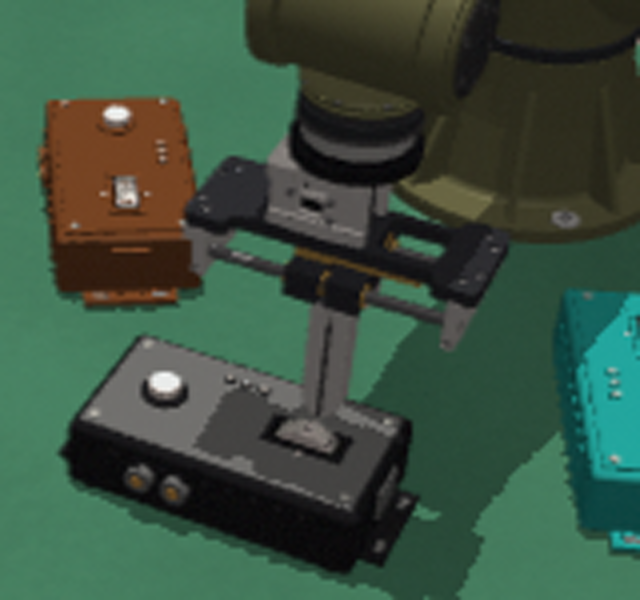

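View pics/side1c.png

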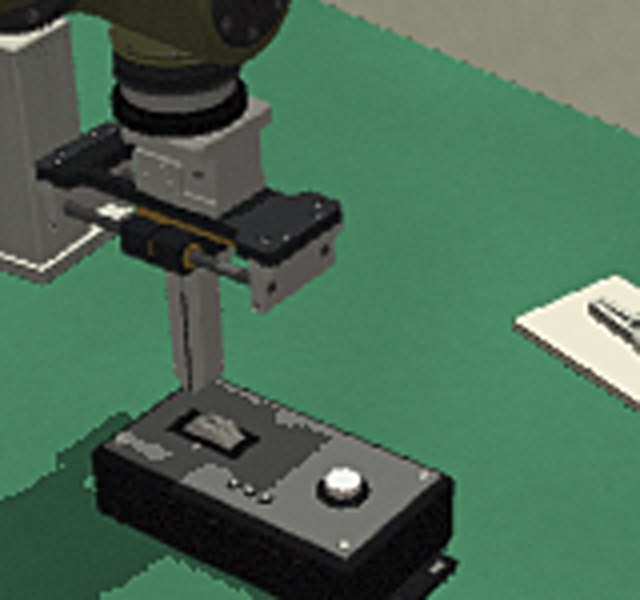

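View pics/wrist1.png

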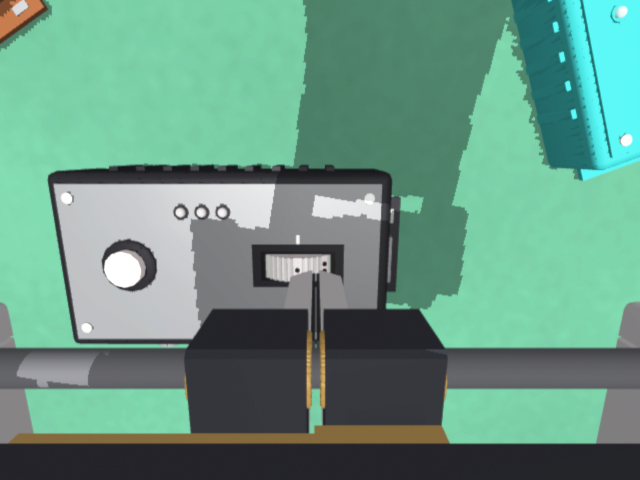

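Run:
```python
from h import *
C=load('wrist1')
s=manip.read_state();T=s['eef_pos'];R=Ro.from_euler('xyz',s['eef_rot']).as_matrix()
a=C['frame'][225:325,240:380,::-1]
cv2.imwrite('pics/w1c.png',cv2.resize(a,None,fx=5.5,fy=5.5,interpolation=cv2.INTER_CUBIC))
for v in (272,274,277,280,285,290,300):
    o=[]
    for u in range(280,352,3):
        q,d=ray(C,u,v); z=C['range_z'][v,u]; P=R.T@(q+d*z-T)
        if P[2]<30: o.append((u,*P.round(0).astype(int)))
    print(v,o)
```

```text
272 [(304, np.int64(9), np.int64(-7), np.int64(14)), (307, np.int64(10), np.int64(-5), np.int64(12)), (310, np.int64(9), np.int64(-4), np.int64(13)), (319, np.int64(9), np.int64(1), np.int64(14)), (322, np.int64(10), np.int64(2), np.int64(13)), (325, np.int64(9), np.int64(4), np.int64(14)), (328, np.int64(9), np.int64(5), np.int64(13))]
274 [(298, np.int64(9), np.int64(-9), np.int64(10)), (301, np.int64(9), np.int64(-8), np.int64(10)), (304, np.int64(10), np.int64(-7), np.int64(9)), (307, np.int64(9), np.int64(-5), np.int64(11)), (310, np.int64(10), np.int64(-4), np.int64(10)), (313, np.int64(8), np.int64(-2), np.int64(15)), (316, np.int64(8), np.int64(-1), np.int64(14)), (319, np.int64(9), np.int64(1), np.int64(12)), (322, np.int64(10), np.int64(2), np.int64(9)), (325, np.int64(10), np.int64(4), np.int64(9)), (328, np.int64(9), np.int64(5), np.int64(10)), (331, np.int64(9), np.int64(7), np.int64(10)), (334, np.int64(9), np.int64(8), np.int64(10))]
277 [(292, np.int64(9), np.int64(-12), np.int64(5)), (295, np.int64(10), np.int64(-11), np.int64(5)), (298, np.int64(9), np.int64(-9), np
[... 3607 characters left out ...]
-6), np.int64(-22)), (307, np.int64(9), np.int64(-4), np.int64(-21)), (310, np.int64(10), np.int64(-3), np.int64(-24)), (313, np.int64(8), np.int64(-2), np.int64(-20)), (316, np.int64(2), np.int64(-1), np.int64(-4)), (319, np.int64(7), np.int64(0), np.int64(-18)), (322, np.int64(9), np.int64(2), np.int64(-23)), (325, np.int64(9), np.int64(3), np.int64(-23)), (328, np.int64(9), np.int64(4), np.int64(-23)), (331, np.int64(10), np.int64(5), np.int64(-24)), (334, np.int64(9), np.int64(6), np.int64(-23)), (337, np.int64(10), np.int64(8), np.int64(-23)), (340, np.int64(9), np.int64(9), np.int64(-23)), (343, np.int64(9), np.int64(10), np.int64(-22)), (346, np.int64(9), np.int64(11), np.int64(-22))]
```

View pics/w1c.png

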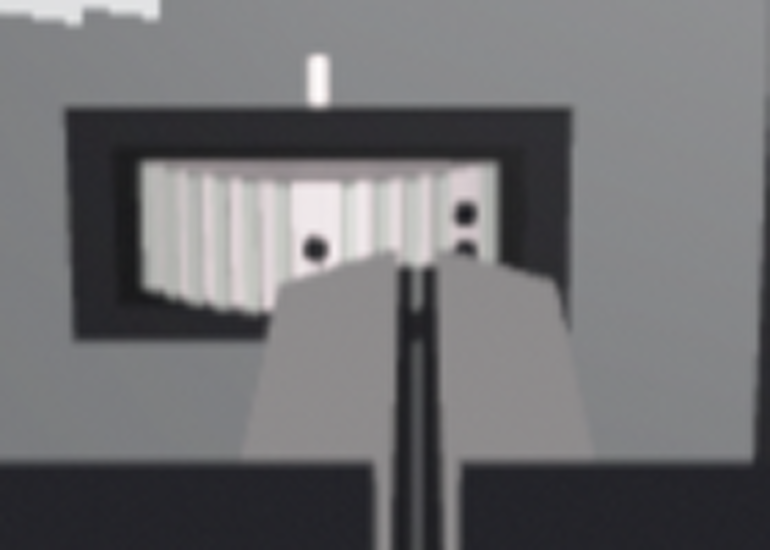

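The wrist crop shows the tips are chamfered along the jaw axis, but flat and about 18 mm wide across it. I'll turn 90° so the flat width lies along the roll direction.

drive_tool --steps '[{"delta_pos": [0, 0, 0], "yaw": -0.12, "hand": 0}, {"delta_pos": [0, 0, 0], "yaw": -0.12, "hand": 0}, {"delta_pos": [0, 0, 0], "yaw": -0.12, "hand": 0}, {"delta_pos": [0, 0, 0], "yaw": -0.12, "hand": 0}, {"delta_pos": [0, 0, 0], "yaw": -0.12, "hand": 0}]'

```text
clock: 2.72
eef_pos: [468.6, 84.9, 106.2]
eef_rot: [3.141, 0.001, 2.706]
wrist_force: [1.3, -0.1, -0.4]
finger_gap: 0.6
```

drive_tool --steps '[{"delta_pos": [0, 0, 0], "yaw": -0.12, "hand": 0}, {"delta_pos": [0, 0, 0], "yaw": -0.12, "hand": 0}, {"delta_pos": [0, 0, 0], "yaw": -0.12, "hand": 0}, {"delta_pos": [0, 0, 0], "yaw": -0.12, "hand": 0}, {"delta_pos": [0, 0, 0], "yaw": -0.12, "hand": 0}]'

```text
clock: 3.13
eef_pos: [468.6, 84.9, 106.2]
eef_rot: [3.14, 0.001, 2.106]
wrist_force: [-0.3, -0.4, -0.7]
finger_gap: 0.1
```

drive_tool --steps '[{"delta_pos": [0, 0, 0], "yaw": -0.12, "hand": 0}, {"delta_pos": [0, 0, 0], "yaw": -0.12, "hand": 0}, {"delta_pos": [0, 0, 0], "yaw": -0.12, "hand": 0}, {"delta_pos": [0, 0, -10], "yaw": 0, "hand": 0}, {"delta_pos": [0, 0, 0], "yaw": 0, "hand": 0}]'

```text
clock: 3.55
eef_pos: [468.0, 84.5, 94.2]
eef_rot: [-3.141, -0.0, 1.756]
wrist_force: [0.1, -1.0, -0.7]
finger_gap: 0.5
```

drive_tool --steps '[{"delta_pos": [0, 0, 0], "yaw": 0, "hand": 0}]'

```text
clock: 3.63
eef_pos: [468.3, 84.2, 94.7]
eef_rot: [-3.141, -0.0, 1.756]
wrist_force: [-0.2, -0.0, -0.2]
finger_gap: 0.3
```

drive_tool --steps '[{"delta_pos": [0, 0, 0], "yaw": 0, "hand": 0}]'

```text
clock: 3.72
eef_pos: [468.6, 84.0, 95.0]
eef_rot: [3.142, -0.0, 1.754]
wrist_force: [0.6, -0.6, -0.2]
finger_gap: 0.4
```

Run:
```python
from h import *
for n in ['scene','side','wrist']: shot(n,n+'2')
ims=[]
for n,(u0,v0) in {'scene':(330,190),'side':(240,180)}.items():
    a=cv2.imread(f'pics/{n}2.png')[v0:v0+80,u0:u0+80]
    ims.append(cv2.resize(a,None,fx=5,fy=5,interpolation=cv2.INTER_CUBIC))
cv2.imwrite('pics/c2.png',np.hstack(ims))
```

```text
(no output)
```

View pics/c2.png

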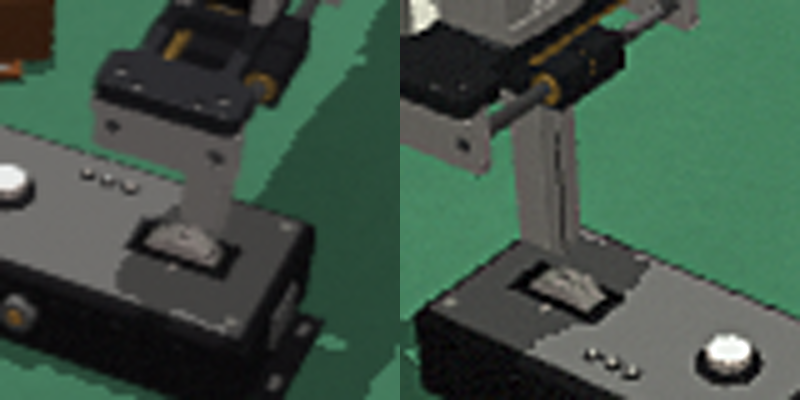

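View pics/wrist2.png

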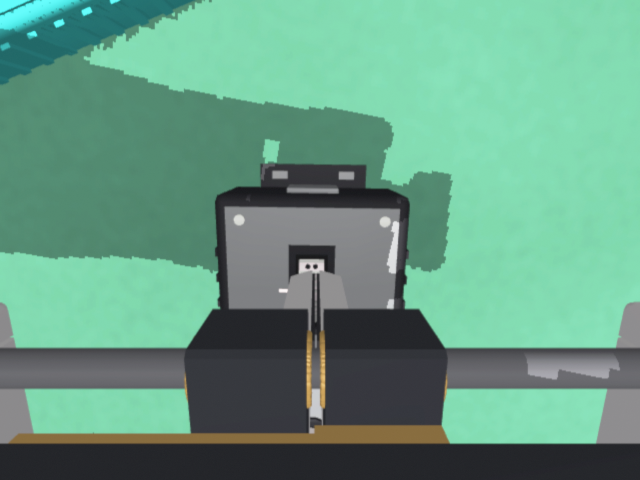

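The finger is centred on the wheel laterally: wheel at u=312, fingers at u=316 in the wrist view. I'll shift about 1.5 mm towards the crown and then come down gently.

drive_tool --steps '[{"delta_pos": [0.3, -1.5, -5], "yaw": 0, "hand": 0}, {"delta_pos": [0, 0, -4], "yaw": 0, "hand": 0}, {"delta_pos": [0, 0, 0], "yaw": 0, "hand": 0}, {"delta_pos": [0, 0, 0], "yaw": 0, "hand": 0}]'

```text
clock: 4.2
eef_pos: [468.8, 82.2, 85.5]
eef_rot: [-3.141, -0.0, 1.751]
wrist_force: [-0.4, -0.7, 0.8]
finger_gap: 0.2
```

drive_tool --steps '[{"delta_pos": [0, 0, -1], "yaw": 0, "hand": 0}, {"delta_pos": [0, 0, -0.5], "yaw": 0, "hand": 0}, {"delta_pos": [0, 0, 0], "yaw": 0, "hand": 0}]'

```text
clock: 4.45
eef_pos: [469.0, 82.2, 84.3]
eef_rot: [-3.142, 0.0, 1.751]
wrist_force: [-1.0, 0.0, -0.1]
finger_gap: 0.6
```

drive_tool --steps '[{"delta_pos": [0, 0, -0.5], "yaw": 0, "hand": 0}, {"delta_pos": [0, 0, 0], "yaw": 0, "hand": 0}]'

```text
clock: 4.62
eef_pos: [469.0, 82.2, 83.9]
eef_rot: [3.142, -0.0, 1.751]
wrist_force: [-0.4, -0.6, 0.2]
finger_gap: 0.6
```

drive_tool --steps '[{"delta_pos": [0, 0, -0.5], "yaw": 0, "hand": 0}, {"delta_pos": [0, 0, 0], "yaw": 0, "hand": 0}]'

```text
clock: 4.78
eef_pos: [469.0, 82.2, 83.3]
eef_rot: [-3.142, -0.0, 1.751]
wrist_force: [0.3, 0.1, -0.1]
finger_gap: 0.6
```

drive_tool --steps '[{"delta_pos": [0, 0, -0.5], "yaw": 0, "hand": 0}, {"delta_pos": [0, 0, 0], "yaw": 0, "hand": 0}]'

```text
clock: 4.95
eef_pos: [469.1, 82.2, 83.1]
eef_rot: [3.141, -0.0, 1.751]
wrist_force: [-1.5, -0.4, 3.2]
finger_gap: 0.5
```

drive_tool --steps '[{"delta_pos": [0, 0, -0.5], "yaw": 0, "hand": 0}, {"delta_pos": [0, 0, 0], "yaw": 0, "hand": 0}]'

```text
clock: 5.12
eef_pos: [469.2, 82.3, 82.9]
eef_rot: [3.141, 0.0, 1.751]
wrist_force: [-2.4, -0.4, 8.9]
finger_gap: 0.3
```

drive_tool --steps '[{"delta_pos": [0, 0, -0.3], "yaw": 0, "hand": 0}, {"delta_pos": [0, 0, 0], "yaw": 0, "hand": 0}]'

```text
clock: 5.28
eef_pos: [469.2, 82.3, 82.8]
eef_rot: [3.141, 0.0, 1.751]
wrist_force: [-3.8, -0.4, 11.6]
finger_gap: 0.4
```

drive_tool --steps '[{"delta_pos": [0.3, -2, 0], "yaw": 0, "hand": 0}, {"delta_pos": [0.3, -2, 0], "yaw": 0, "hand": 0}]'

```text
clock: 5.45
eef_pos: [469.8, 78.4, 82.9]
eef_rot: [3.141, -0.0, 1.751]
wrist_force: [-5.8, 1.3, 13.0]
finger_gap: 0.3
```

drive_tool --steps '[{"delta_pos": [0.3, -2, 0], "yaw": 0, "hand": 0}, {"delta_pos": [0.4, -2, 0], "yaw": 0, "hand": 0}]'

```text
clock: 5.62
eef_pos: [470.5, 74.3, 82.9]
eef_rot: [3.141, -0.0, 1.751]
wrist_force: [-3.2, 0.3, 12.5]
finger_gap: 0.4
```

Run:
```python
from h import *
ims=[]
for n,(u0,v0) in {'scene':(330,190),'side':(240,200),'wrist':(265,220)}.items():
    shot(n,n+'3');a=cv2.imread(f'pics/{n}3.png')[v0:v0+80,u0:u0+80]
    ims.append(cv2.resize(a,(266,266),interpolation=cv2.INTER_CUBIC))
cv2.imwrite('pics/c3.png',np.hstack(ims)); print(manip.read_state()['wrist_force'])
```

```text
[-4.5268241  -1.60771667 12.93179909]
```

View pics/c3.png

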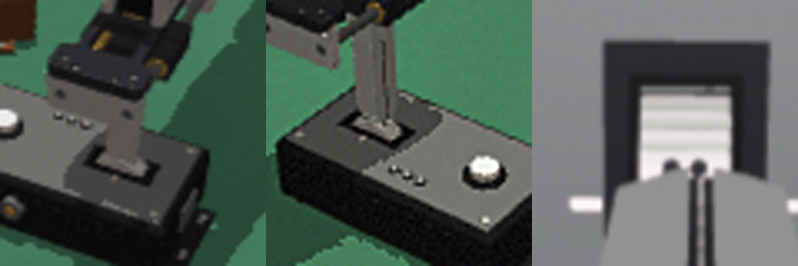

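The two-dot mark has moved up to the finger, so the wheel is rolling without slip. I'll keep going to about 17 mm in total.

drive_tool --steps '[{"delta_pos": [0.3, -2, 0], "yaw": 0, "hand": 0}, {"delta_pos": [0.3, -2, 0], "yaw": 0, "hand": 0}]'

```text
clock: 5.93
eef_pos: [471.2, 70.2, 82.9]
eef_rot: [3.141, 0.0, 1.751]
wrist_force: [-3.8, -0.4, 12.3]
finger_gap: 0.1
```

drive_tool --steps '[{"delta_pos": [0.4, -2, 0], "yaw": 0, "hand": 0}, {"delta_pos": [0.3, -2, 0], "yaw": 0, "hand": 0}]'

```text
clock: 6.1
eef_pos: [471.9, 66.1, 82.8]
eef_rot: [3.141, 0.0, 1.751]
wrist_force: [-3.8, -2.0, 10.2]
finger_gap: 0.8
```

drive_tool --steps '[{"delta_pos": [0, -0.5, 0], "yaw": 0, "hand": 0}, {"delta_pos": [0, 0, 3], "yaw": 0, "hand": 0}, {"delta_pos": [0, 0, 10], "yaw": 0, "hand": 0}, {"delta_pos": [0, 0, 10], "yaw": 0, "hand": 0}]'

```text
clock: 6.43
eef_pos: [471.4, 65.7, 105.7]
eef_rot: [-3.141, -0.0, 1.751]
wrist_force: [0.8, -0.1, 0.1]
finger_gap: 0.2
```

drive_tool --steps '[{"delta_pos": [0, 0, 0], "yaw": 0, "hand": 0}, {"delta_pos": [0, 0, 0], "yaw": 0, "hand": 0}, {"delta_pos": [0, 0, 0], "yaw": 0, "hand": 0}, {"delta_pos": [0, 0, 0], "yaw": 0, "hand": 0}, {"delta_pos": [0, 0, 0], "yaw": 0, "hand": 0}]'

```text
clock: 6.85
eef_pos: [471.4, 65.7, 104.8]
eef_rot: [-3.141, -0.0, 1.751]
wrist_force: [-0.2, -0.0, 0.9]
finger_gap: 0.3
```

Run:
```python
from h import *
ims=[]
for n,(u0,v0) in {'scene':(330,190),'side':(240,200),'wrist':(265,200)}.items():
    shot(n,n+'4');a=cv2.imread(f'pics/{n}4.png')[v0:v0+80,u0:u0+80]
    ims.append(cv2.resize(a,(266,266),interpolation=cv2.INTER_CUBIC))
cv2.imwrite('pics/c4.png',np.hstack(ims)); print(manip.read_state()['wrist_force'])
```

```text
[-0.56708621  1.06373543 -0.49240496]
```

View pics/c4.png

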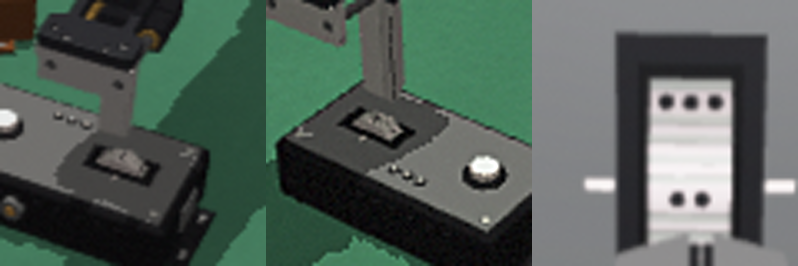

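View pics/wrist4.png

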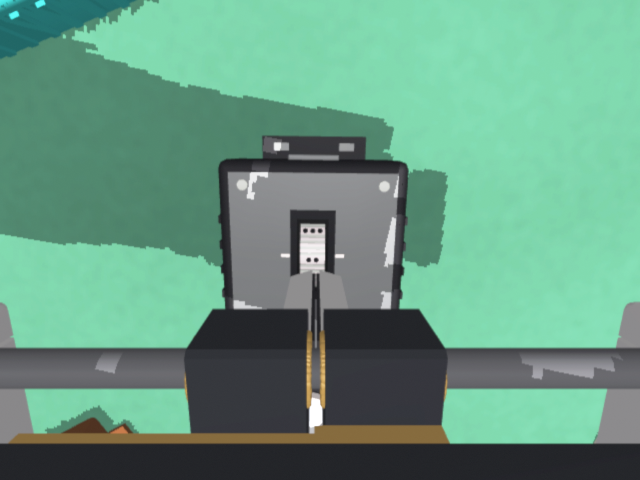

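Run:
```python
from h import *
C=load('wrist4'); f=lambda u,v:(265+(u-532)/3.325-.4,200+v/3.325-.4)
ya=np.array([-.168,.986]);O=np.array([477.7,30.5])
for p,z in (((690,199),66),((690,199),65.5),((690,102),60),((599,184),56),((780,186),56)):
    X=atz(C,*f(*p),z); print(p,X.round(1),'y=',((X[:2]-O)@ya).round(1))
```

```text
(690, 199) [468.6  73.1  66. ] y= 43.6
(690, 199) [468.6  73.   65.5] y= 43.4
(690, 102) [465.8  88.5  60. ] y= 59.2
(599, 184) [452.6  70.1  56. ] y= 43.3
(780, 186) [484.4  75.5  56. ] y= 43.3
```

The two dots lie level with the index marks (y=43.4 against 43.3 mm), so the wheel is in its second setting and untouched. Now the button.

drive_tool --steps '[{"delta_pos": [4, -22, 0], "yaw": 0, "hand": 0}, {"delta_pos": [4, -22, 0], "yaw": 0, "hand": 0}, {"delta_pos": [4, -23, 0], "yaw": 0, "hand": 0}, {"delta_pos": [4, -22, 0], "yaw": 0, "hand": 0}, {"delta_pos": [0, 0, 0], "yaw": 0, "hand": 0}]'

```text
clock: 7.42
eef_pos: [488.0, -26.0, 105.0]
eef_rot: [3.142, 0.0, 1.749]
wrist_force: [0.4, 0.1, 0.5]
finger_gap: 0.7
```

drive_tool --steps '[{"delta_pos": [0, 0, -9], "yaw": 0, "hand": 0}, {"delta_pos": [0, 0, -8], "yaw": 0, "hand": 0}, {"delta_pos": [0, 0, 0], "yaw": 0, "hand": 0}, {"delta_pos": [0, 0, 0], "yaw": 0, "hand": 0}]'

```text
clock: 7.75
eef_pos: [487.1, -22.5, 87.3]
eef_rot: [-3.14, -0.001, 1.752]
wrist_force: [1.0, -0.4, 0.3]
finger_gap: 0.3
```

Run:
```python
from h import *
ims=[]
for n,(u0,v0) in {'scene':(295,180),'side':(260,200),'wrist':(265,230)}.items():
    shot(n,n+'5');a=cv2.imread(f'pics/{n}5.png')[v0:v0+80,u0:u0+80]
    ims.append(cv2.resize(a,(266,266),interpolation=cv2.INTER_CUBIC))
cv2.imwrite('pics/c5.png',np.hstack(ims)); print(manip.read_state()['wrist_force'],manip.read_state()['eef_pos'])
```

```text
[-0.44204758 -0.745436   -0.42774864] [487.66718666 -22.79457419  88.2577254 ]
```

View pics/c5.png

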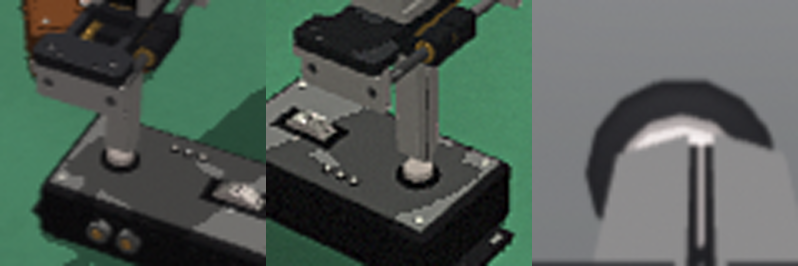

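The finger is centred over the white cap, with the tip about 5 mm above it. Pressing now.

drive_tool --steps '[{"delta_pos": [0, 0, -3], "yaw": 0, "hand": 0}, {"delta_pos": [0, 0, -2], "yaw": 0, "hand": 0}, {"delta_pos": [0, 0, -1], "yaw": 0, "hand": 0}, {"delta_pos": [0, 0, 0], "yaw": 0, "hand": 0}]'

```text
clock: 8.23
eef_pos: [487.7, -23.2, 82.0]
eef_rot: [3.141, -0.0, 1.751]
wrist_force: [-0.6, 1.2, 3.0]
finger_gap: 0.4
```

drive_tool --steps '[{"delta_pos": [0, 0, -1], "yaw": 0, "hand": 0}, {"delta_pos": [0, 0, -1], "yaw": 0, "hand": 0}, {"delta_pos": [0, 0, 0], "yaw": 0, "hand": 0}]'

```text
clock: 8.48
eef_pos: [487.7, -23.2, 80.1]
eef_rot: [3.141, -0.0, 1.751]
wrist_force: [-0.7, 2.0, 3.7]
finger_gap: 0.2
```

drive_tool --steps '[{"delta_pos": [0, 0, -0.5], "yaw": 0, "hand": 0}, {"delta_pos": [0, 0, 0], "yaw": 0, "hand": 0}]'

```text
clock: 8.65
eef_pos: [487.7, -23.2, 79.7]
eef_rot: [3.141, -0.0, 1.751]
wrist_force: [0.2, 1.7, 3.9]
finger_gap: 0.6
```

drive_tool --steps '[{"delta_pos": [0, 0, -0.5], "yaw": 0, "hand": 0}, {"delta_pos": [0, 0, 0], "yaw": 0, "hand": 0}]'

```text
clock: 8.82
eef_pos: [487.7, -23.2, 79.2]
eef_rot: [3.141, -0.0, 1.751]
wrist_force: [-0.8, 2.8, 5.8]
finger_gap: 0.4
```

drive_tool --steps '[{"delta_pos": [0, 0, -0.5], "yaw": 0, "hand": 0}, {"delta_pos": [0, 0, 0], "yaw": 0, "hand": 0}]'

```text
clock: 8.98
eef_pos: [487.7, -23.2, 79.1]
eef_rot: [3.141, 0.0, 1.751]
wrist_force: [-2.5, 3.2, 10.4]
finger_gap: 0.5
```

The force rose sharply to 10 N at about 4 mm of travel, so the button is fully down. Lifting off and checking.

drive_tool --steps '[{"delta_pos": [0, 0, 0], "yaw": 0, "hand": 0}, {"delta_pos": [0, 0, 5], "yaw": 0, "hand": 0}, {"delta_pos": [0, 0, 15], "yaw": 0, "hand": 0}, {"delta_pos": [0, 0, 30], "yaw": 0, "hand": 0}, {"delta_pos": [0, 0, 30], "yaw": 0, "hand": 0}]'

```text
clock: 9.4
eef_pos: [486.8, -23.4, 158.8]
eef_rot: [-3.139, -0.0, 1.751]
wrist_force: [-0.5, -0.1, -0.2]
finger_gap: 0.5
```

drive_tool --steps '[{"delta_pos": [-15, 0, 20], "yaw": 0, "hand": 0}, {"delta_pos": [-30, 0, 20], "yaw": 0, "hand": 0}, {"delta_pos": [-30, 0, 0], "yaw": 0, "hand": 0}, {"delta_pos": [0, 0, 0], "yaw": 0, "hand": 0}, {"delta_pos": [0, 0, 0], "yaw": 0, "hand": 0}]'

```text
clock: 9.82
eef_pos: [412.0, -23.5, 199.0]
eef_rot: [3.141, 0.001, 1.75]
wrist_force: [0.2, 0.5, -0.1]
finger_gap: 0.9
```

Run:
```python
from h import *
ims=[]
for n,(u0,v0) in {'scene':(295,195),'side':(230,200)}.items():
    shot(n,n+'6');a=cv2.imread(f'pics/{n}6.png')[v0:v0+100,u0:u0+115]
    ims.append(cv2.resize(a,None,fx=3.4,fy=3.4,interpolation=cv2.INTER_CUBIC))
shot('wrist','wrist6')
cv2.imwrite('pics/c6.png',np.hstack(ims)); print(manip.read_state()['wrist_force'],manip.read_state()['eef_pos'])
```

```text
[-0.2481433  -0.36298565  0.33375242] [413.10125964 -23.41326868 198.38231228]
```

View pics/c6.png

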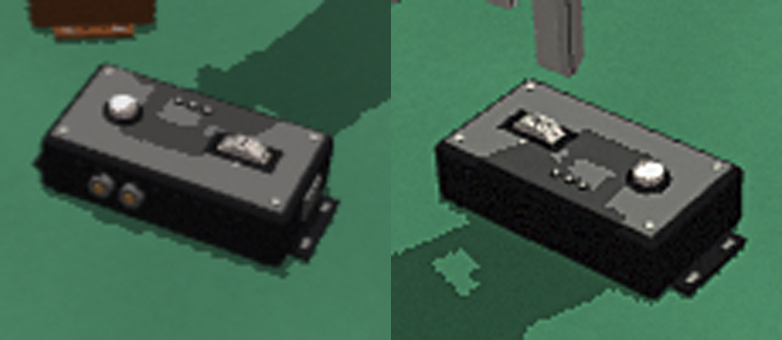

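View pics/wrist6.png

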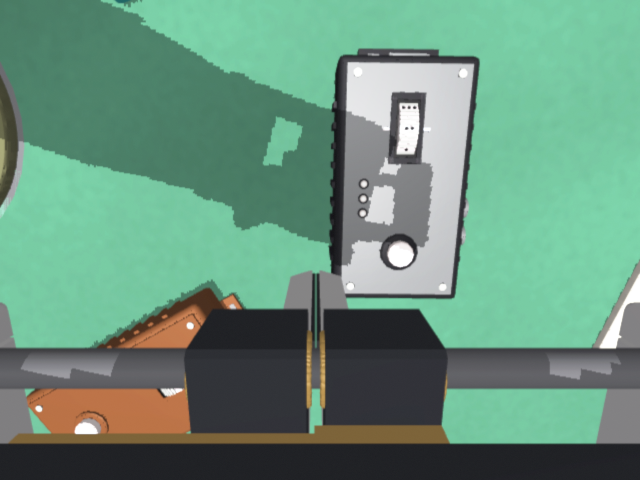

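Wrist view: the two-dot mark at (409,128) lies level with the index marks, and the cap at (400,252) is up. The box stands where it was and the finger is clear of it. Handing in.

```bash
python3 -c "
from cell import manip
print(manip.sign_off())"
```

```text
the job is handed in; nothing more can be done
None
```

I set the black maintainer to its middle charge rate, pressed its start button and handed the job in at about 10 s. No verdict was reported.

- **Wheel:** I pressed the closed fingertips on the crown with about 12 N and rolled it about 16.5 mm towards the button. I then lifted clear for more than 0.4 s. The two-dot mark sat level with the index marks (43.4 against 43.3 mm along the box), and it still did after the press.
- **Button:** I pressed the start button about 4 mm, until the force rose sharply to 10 N at its stop, then took the finger off. The last pictures show the cap back up.
- **Final state:** In the last pictures the maintainer looks level and in its original place; I judged that by eye and did not re-measure its position. The arm never went near the caddy, dispenser, tile or pliers, but I did not check them again at the end. The fingers were clear, with wrist force at noise level (under 0.5 N).

No check failed or disagreed, apart from an offset of about 1.5 mm in the wheel position between the wrist camera and the other two, which is within the calibration.

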